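# Tip a brass ferrule from its boat into the finishing tub

## Task

Pick up the narrow steel boat that holds the brass ferrule by its upright post and, keeping it level, lower it through the slot in the finishing tub's cover plate until its trough is wholly inside; there tip it nose-down so that the ferrule rolls out into the tub. Then level it, draw it straight out again and stand it upright on the bench outside the tub. Neither the boat nor the gripper may touch the cover plate, the ferrule must not be spilled elsewhere, and the wide boat, the jar and the hammer are left alone.

Things in the scene. Friction and masses are not known exactly. Their poses are not given: they have to be found in the camera images.
- boat_grip (a point): Point to grip on the narrow boat's 14 mm square upright post (axis z, sides along x, y), 150 mm above its underside, 20 mm below the post's top. Boat: loose steel trough, 40 wide (y), x -75 to +8 mm from the post axis, walls 30 high, 0.2 kg. Open nose to -x, roughly towards the robot; floor rises 12 deg to the nose. Tipped nose-down 35-45 deg (post top leaning to -x) the ferrule rolls out.
- slot (a point): Centre of the slot at the top surface of the cover plate, 140 mm above the bench; x along the slot, roughly away from the robot, z up. Slot 130 mm long (x), 74 wide (y), in a level 6 mm aluminium plate, 240 x 200, with 8 mm high screw heads at its corners, fixed on a green tub (fixed, empty, same outline, grey motor at its +x end). The tub's inner floor is 134 mm below this point.
- ferrule_center (a point): Centre of the brass ferrule, a short loose cylinder of 22 mm diameter and 28 mm length, axis along its y, with a dark bore; 30 g. At the start it lies crosswise in the narrow boat, against the post end.
- wide_boat_grip (a point): Same point, 150 mm up the post, of the wide boat: empty, 90 mm wide (too wide for the slot), otherwise shaped like the narrow one. Leave it standing. An amber jar (64 mm across, 85 tall) and a hammer lie farther out on the bench.
Mind the look-alikes: they are no part of the job. Leave any pink look-alike of the part that bears boat_grip alone.

How it is judged:
By the outcome, as a careful person would: the job done as asked, in the order asked, and still so for the second after the job is handed in, with the robot touching nothing.
It also fails if it takes over 64 s, if anything falls off the work surface, if the arm or the gripper's body presses on something with over 40 N, if the wrist force passes 120 N, or if a joint passes its speed limit or range.

## Robot

A 6-joint arm with a two-finger parallel gripper is mounted at the origin on the work surface. World frame = base frame: x ahead of the robot, y to its left, z up, the work surface at z = 0. Lengths are in mm, angles in rad, forces in N, time in s.
With the tool pointing down it reaches from about 275 to 825 mm from the base axis. Payload 4.9 kg.
Tool frame: the origin (TCP) lies between the finger pads; the fingertips stand 25 mm ahead of it and the grasp point (between the pads) lies 6 mm ahead of it; z points along the fingers, y is the direction in which the jaws open and shut (so a half turn about z gives the same grasp; the last joint's range is limited). The gripper opens to 85 mm and grips with 20 to 120 N. Pads are 22 mm wide; open, the fingers measure 114 mm over their backs; the gripper's body (76 mm by 85 mm) begins 54 mm behind the grasp point. The pads swing forward as they close: fully open they stand 13 mm farther back than shut.
Start: joints at [-1.471, 0.326, -0.193, 1.052, 0, 1.437], TCP at [127.433, -535.051, 256.281] pointing down, gripper open.
Joint ranges: [-2.65, 2.65], [-0.97, 1.79], [-1.3, 1.35], [-1.93, 2.1], [-1.47, 1.37], [-3.14, 3.14]. Speed limits (rad/s): [2.57, 2.57, 3.14, 3.14, 3.14, 3.14].

## Interface

Orientations are given as a 3x3 rotation matrix whose columns are the frame's x, y, z axes.
In Python, from plant import manip gives the robot as it stands.
- The arm moves only by the shell command python3 -m crank 'ROWS' [FORCE]. ROWS is JSON, a list that holds one entry, the list of rows, each a list of 7 numbers: the opening, from 0 (shut) to 1 (fully open), then the shift along the world's x, y, z in mm, then the turn, a rotation vector about the world's x, y, z in degrees. A call has 1 to 8 rows; each row shifts and turns the commanded pose from where the row before left it; what a row does not reach is not made up. A row lasts 1/12 s, in which the tool goes at most 41.7 mm and 7.16 degrees, less where a joint would pass 70% of its speed; a pose out of reach is approached as far as the arm can. A call is refused whole if a number of a shift passes 41.7 or a number of a turn 7.16, either way. A call with a gripper value outside its range is refused whole. The fingers move at their own pace and stop on an object; FORCE is the grip in N (left out, the last holds). Time passes only in rows, so rows that do not move let the fingers close. It gives the time, the measured TCP pose, the force and the opening at its end, in the units of the state.
- manip.get_obs(): the state, without advancing time (a new reading comes with each control period).
- manip.get_image(name): name is "side" or "top" or "wrist"; returns a dict with "frame" (400x640x3 uint8, blue, green, red), "range_z" (400x640 float32, mm along the optical axis (not along the pixel's ray), 0 where there is no reading), "fx", "fy", "cx", "cy" (pixels), "camera_from_world" (4x4, takes a point from world to camera coordinates); the wrist camera has in their place "tool_from_camera" (4x4, takes a point from camera to tool coordinates, whose origin is the TCP and whose axes are the flange's). Camera axes: x right, y down, z forward; pixel columns grow to the right and rows downward; lengths in mm; the calibration is good to about 2 mm. A picture is of the moment at which its call begins: read the wrist's pose just before it.
- manip.job_done(): hands the job in, once; it reports no verdict.
The state is a dict: "t": time; "qpos": joint angles; "joint_velocities": joint speeds; "effort": joint torques, N m; "ee_pos": TCP position; "ee_rot": TCP orientation; "contact_force": force on the tool from outside, world axes, zero at the start; "torque": the same for the moment, N m; "opening": opening from 0.0 (shut) to 1.0 (fully open).
Only numpy, scipy, OpenCV 4.12 (cv2) and the standard library are available. Lean on these libraries where they do the work, as an engineer would, in place of code of your own. Each camera call takes 0.05 s, during which the arm holds its last target.

## Working session

There is one attempt and no reset: what is moved stays moved. The work goes in short steps, Python scripts to look and compute and a shell command to move; the robot and the scene stay as the last step left them, time stands still between calls to the robot, and variables do not carry over. Pictures are saved under pics/ and viewed, and the job is handed in when it is done.

```bash
ls; mkdir -p pics; cat > h.py <<'E'
import numpy as np, cv2
from plant import manip
def grab(n):
    im=manip.get_image(n); return im
def pts(im):
    z=im["range_z"]; v,u=np.mgrid[0:z.shape[0],0:z.shape[1]]
    c=np.stack([(u-im["cx"])/im["fx"]*z,(v-im["cy"])/im["fy"]*z,z],-1)
    T=np.linalg.inv(im["camera_from_world"])
    return c@T[:3,:3].T+T[:3,3]
E
python3 - <<'E'
from h import *
import pickle
for n in("side","top","wrist"):
    o=manip.get_obs(); im=grab(n); cv2.imwrite(f"pics/{n}0.png",im["frame"]); pickle.dump((o,im),open(f"{n}0.pkl","wb"))
    print(n,im["fx"],im["cx"],im["cy"])
    if n!="wrist": print(np.linalg.inv(im["camera_from_world"]).round(3))
    else: print(im["tool_from_camera"])
print(o)
E
```

```text
pics
side 364.6124692035552 313.7886215390655 193.8826376472378
[[ 9.34000e-01 -2.49000e-01  2.56000e-01  3.02477e+02]
 [-3.57000e-01 -6.17000e-01  7.01000e-01 -6.51823e+02]
 [-1.70000e-02 -7.46000e-01 -6.66000e-01  6.14898e+02]
 [ 0.00000e+00  0.00000e+00  0.00000e+00  1.00000e+00]]
top 366.2667512581299 316.5145183617684 200.4033319462594
[[ 1.700000e-02 -9.960000e-01  8.500000e-02  4.427790e+02]
 [-9.990000e-01 -1.400000e-02  3.900000e-02 -1.374630e+02]
 [-3.700000e-02 -8.600000e-02 -9.960000e-01  1.041274e+03]
 [ 0.000000e+00  0.000000e+00  0.000000e+00  1.000000e+00]]
wrist 280.6120343097645 320.18901233260584 198.59161624326285
[[ 1.03131615e-03 -9.54536882e-01 -2.98091054e-01  7.60251941e+01]
 [ 9.99999455e-01  9.35372138e-04  4.64517054e-04 -4.46547660e-01]
 [-1.64572594e-04 -2.98091371e-01  9.54537326e-01 -1.17763431e+02]
 [ 0.00000000e+00  0.00000000e+00  0.00000000e+00  1.00000000e+00]]
{'t': 0.1, 'qpos': array([-1.47119627e+00,  3.26861493e-01, -1.93496433e-01,  1.05200468e+00,
        2.08267317e-05,  1.43661456e+00]), 'joint_velocities': array([-0.0017663 , -0.00097978,  0.00265399,  0.00060996, -0.00217893,
        0.00037263]), 'effort': array([ 8.08745172e-04, -4.44239974e+01,  2.63038069e+01,  7.87658704e-03,
       -8.30848035e-05,  1.54041277e-05]), 'ee_pos': array([ 127.38943397, -534.54059491,  255.57985145]), 'ee_rot': array([[ 9.72797283e-01,  2.31657997e-01, -1.35019643e-04],
       [ 2.31657922e-01, -9.72796059e-01,  1.56058226e-03],
       [ 2.30174784e-04, -1.54940855e-03, -9.99998773e-01]]), 'contact_force': array([-0.37144585,  0.12914705,  0.35692815]), 'torque': array([ 0.00790323,  0.007279  , -0.0388345 ]), 'opening': 0.9978675559814908}
```

View pics/side0.png

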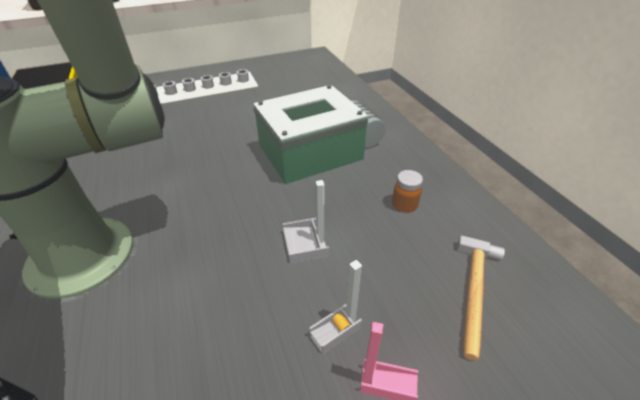

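View pics/top0.png

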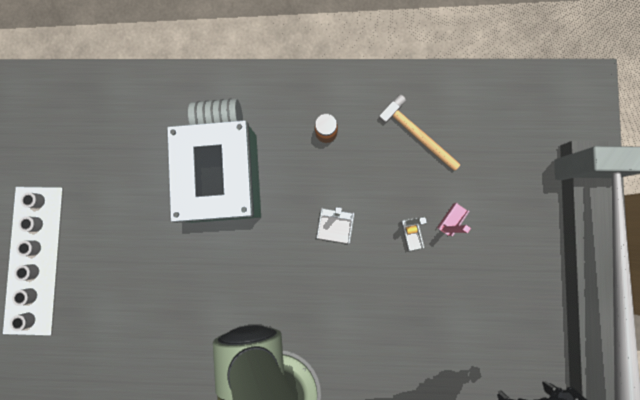

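View pics/wrist0.png

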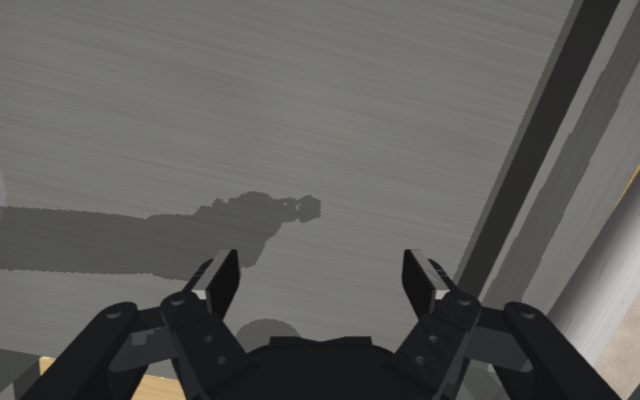

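The narrow boat with the brass ferrule is at side (335,327), post top (355,265), and at top (413,232). Possible mix-ups are the wide empty boat at side (305,240) / top (335,225) and the pink look-alike at side (390,375) / top (455,220). I choose the grey one holding the ferrule and will check it in a crop.

```bash
python3 - <<'E'
from h import *
import pickle
o,s=pickle.load(open("side0.pkl","rb")); o,t=pickle.load(open("top0.pkl","rb"))
a=cv2.resize(s["frame"][250:360,290:400],(400,400),interpolation=cv2.INTER_NEAREST)
b=cv2.resize(t["frame"][195:265,385:455],(400,400),interpolation=cv2.INTER_NEAREST)
cv2.imwrite("pics/crop.png",np.hstack([a,b]))
for n,im,roi in(("side",s,(250,360,290,400)),("top",t,(195,265,385,440))):
    P=pts(im); f=im["frame"].astype(int)
    sub=P[roi[0]:roi[1],roi[2]:roi[3]].reshape(-1,3); c=f[roi[0]:roi[1],roi[2]:roi[3]].reshape(-1,3)
    br=(c.max(1)-c.min(1)<30)&(sub[:,2]>60)&(sub[:,2]<200)
    p=sub[br]
    for lo,hi in((60,100),(100,140),(140,165),(165,190)):
        q=p[(p[:,2]>=lo)&(p[:,2]<hi)]
        if len(q): print(n,lo,len(q),np.median(q,0).round(1),q.min(0).round(0),q.max(0).round(0))
    y=(c[:,2]-c[:,0]>70)&(c[:,1]-c[:,0]>40); q=sub[y]; print(n,"ferrule",len(q),np.median(q,0).round(1),q.min(0).round(0),q.max(0).round(0))
    q=sub[(c.min(1)>110)&(c.max(1)-c.min(1)<30)&(sub[:,2]<45)&(sub[:,2]>2)]
    r=cv2.minAreaRect(q[:,:2].astype(np.float32)); print(n,"trough",len(q),r,cv2.boxPoints(r).round(0).tolist())
    # plate
    P=P.reshape(-1,3);C=f.reshape(-1,3)
    m=(P[:,2]>130)&(P[:,2]<150)&(C.min(1)>150)&(P[:,0]>350)&(P[:,1]>-50)&(P[:,1]<500)
    q=P[m]; r=cv2.minAreaRect(q[:,:2].astype(np.float32)); print(n,"plate",len(q),r,np.median(q[:,2]),cv2.boxPoints(r).round(0).tolist())
E
```

```text
side 60 153 [ 470.  -360.    80.8] [ 449. -454.   60.] [ 483. -350.  100.]
side 100 175 [ 469.9 -359.9  120.7] [ 449. -454.  100.] [ 483. -348.  140.]
side 140 121 [ 469.7 -360.1  152.5] [ 449. -455.  140.] [ 483. -349.  165.]
side 165 88 [ 473.8 -355.8  169.5] [ 466. -363.  165.] [ 482. -347.  171.]
side ferrule 182 [ 451.7 -361.5   28.3] [ 302. -652.   21.] [ 466. -345.  615.]
side trough 1744 ((491.2278747558594, -308.8951721191406), (233.82879638671875, 227.4746856689453), 69.11823272705078) [[343.0, -378.0], [556.0, -459.0], [639.0, -240.0], [427.0, -159.0]]
side plate 2916 ((1231.8656005859375, 264.6662902832031), (1541.870849609375, 213.84071350097656), 8.269070625305176) 140.24330066708382 [[454.0, 260.0], [484.0, 48.0], [2010.0, 270.0], [1979.0, 481.0]]
top 60 19 [ 472.1 -347.6   81.1] [ 467. -351.   61.] [ 480. -345.   99.]
top 100 24 [ 473.2 -347.1  122.6] [ 466. -352.  101.] [ 480. -346.  139.]
top 140 13 [ 472.7 -347.4  154.8] [ 468. -348.  141.] [ 479. -346.  164.]
top 165 39 [ 474.3 -353.2  170.9] [ 467. -362.  165.] [ 482. -346.  173.]
top ferrule 68 [ 453.2 -358.7   29.8] [ 443. -374.   19.] [ 463. -137. 1041.]
top trough 881 ((454.1972351074219, -366.42962646484375), (193.3055877685547, 152.12518310546875), 0.5095288157463074) [[357.0, -291.0], [358.0, -443.0], [552.0, -442.0], [550.0, -290.0]]
top plate 5906 ((592.6490478515625, 171.57855224609375), (241.04383850097656, 201.8418731689453), 5.147930145263672) 141.07509328785062 [[464.0, 261.0], [482.0, 60.0], [722.0, 82.0], [704.0, 283.0]]
```

View pics/crop.png

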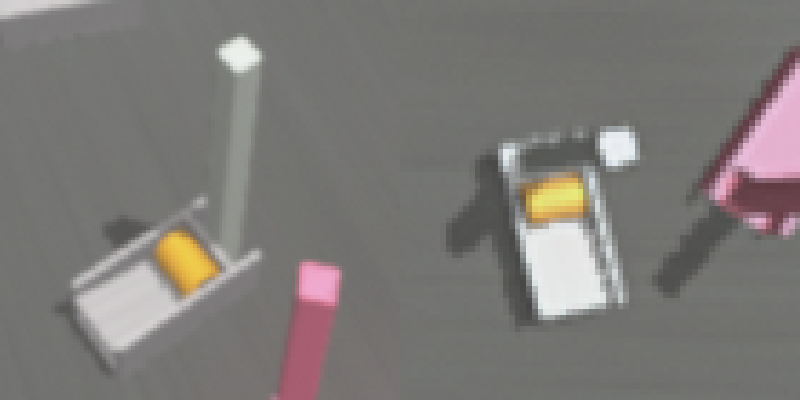

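The crop confirms it: grey narrow trough, brass ferrule at the post end, and the pink one is separate. Next I refine the boat yaw and the slot.

```bash
python3 - <<'E'
from h import *
import pickle
o,s=pickle.load(open("side0.pkl","rb")); o,t=pickle.load(open("top0.pkl","rb"))
def ray(im,uv,z):
    T=np.linalg.inv(im["camera_from_world"]); d=np.array([(uv[0]-im["cx"])/im["fx"],(uv[1]-im["cy"])/im["fy"],1.])
    d=T[:3,:3]@d; return T[:3,3]+d*(z-T[2,3])/d[2]
for n,im in(("side",s),("top",t)):
    f=im["frame"].astype(int);P=pts(im)
    # trough: points 6..33 mm high in region round boat
    m=(P[...,2]>8)&(P[...,2]<34)&(P[...,0]>380)&(P[...,0]<500)&(P[...,1]<-325)&(P[...,1]>-415)&(f[...,2]<f[...,1]+200)
    pink=(f[...,2]-f[...,1]>40)&(f[...,0]-f[...,1]>10); m&=~pink
    nl,L,S,C=cv2.connectedComponentsWithStats(m.astype(np.uint8)); k=1+S[1:,4].argmax(); q=P[L==k]
    r=cv2.minAreaRect(q[:,:2].astype(np.float32)); print(n,"trough",len(q),r,cv2.boxPoints(r).round(0).tolist())
    # bench noise
    # slot: hole inside the plate
    if n=="top":
        g=im["frame"][115:225,160:255].min(2); b=(g<120).astype(np.uint8); nl,L,S,C=cv2.connectedComponentsWithStats(b); print(S[:6].tolist())
        for k in range(1,nl):
            if S[k,4]>500 and S[k,0]>5 and S[k,0]+S[k,2]<94:
                v,u=np.nonzero(L==k); w=np.array([ray(im,(a+160,c+115),140)[:2] for a,c in zip(u,v)],np.float32)
                print("slot",cv2.minAreaRect(w),w.mean(0))
    else:
        g=im["frame"][80:135,250:370].min(2); b=(g<140).astype(np.uint8); nl,L,S,C=cv2.connectedComponentsWithStats(b)
        for k in range(1,nl):
            if S[k,4]>200 and S[k,2]<80:
                v,u=np.nonzero(L==k); w=np.array([ray(im,(a+250,c+80),140)[:2] for a,c in zip(u,v)],np.float32)
                print("slot",S[k],cv2.minAreaRect(w),w.mean(0))
    # post top
    m=(P[...,2]>166)&(P[...,2]<176)&(abs(P[...,0]-474)<20)&(abs(P[...,1]+355)<20)
    v,u=np.nonzero(m); w=np.array([ray(im,(a,c),170)[:2] for a,c in zip(u,v)],np.float32); print("post",len(w),cv2.minAreaRect(w),w.mean(0))
E
```

```text
side trough 1232 ((441.81890869140625, -361.8656005859375), (84.62899017333984, 42.28518295288086), 12.673272132873535) [[396.0, -351.0], [405.0, -392.0], [488.0, -373.0], [478.0, -332.0]]
slot [ 34  20  51  20 552] ((592.6096801757812, 167.96493530273438), (124.49085998535156, 63.447166442871094), 5.296299934387207) [591.49146 167.17354]
slot [ 55  37  65  18 620] ((631.612060546875, 64.35928344726562), (79.8052978515625, 159.84109497070312), 67.57958221435547) [646.0872    42.990707]
post 85 ((473.60125732421875, -355.6127014160156), (14.55978775024414, 14.913625717163086), 15.257373809814453) [ 473.60284 -355.7825 ]
top trough 419 ((440.35638427734375, -361.9931945800781), (83.52583312988281, 40.91728973388672), 13.59135913848877) [[395.0, -352.0], [405.0, -392.0], [486.0, -372.0], [476.0, -332.0]]
[[7, 0, 85, 107, 6656], [0, 0, 95, 110, 2326], [52, 1, 2, 6, 8], [60, 0, 2, 7, 10], [68, 0, 3, 6, 10], [36, 3, 2, 6, 9]]
slot ((592.595703125, 171.49810791015625), (126.5407485961914, 70.25553131103516), 5.111468315124512) [592.3505 171.3279]
post 38 ((473.65264892578125, -353.8809814453125), (13.684572219848633, 14.210784912109375), 13.597980499267578) [ 473.6567 -353.9083]
```

```bash
python3 -m crank '[[[1,35,18,0,0,0,0],[1,35,18,0,0,0,0],[1,35,18,0,0,0,0],[1,35,18,0,0,0,0],[1,35,18,0,0,0,0],[1,35,18,0,0,0,0],[1,35,18,0,0,0,0],[1,35,18,0,0,0,0]]]' 60
```

```text
t: 0.82
ee_pos: [408.9, -389.7, 256.1]
ee_rot: [[0.973, 0.232, -0.0], [0.232, -0.973, 0.0], [-0.0, -0.0, -1.0]]
contact_force: [-0.1, -1.4, 0.5]
opening: 1.002
```

```bash
python3 -m crank '[[[1,32,18,0,0,0,0],[1,32,17,0,0,0,0],[1,0,0,0,0,0,0],[1,0,0,0,0,0,0]]]'; python3 - <<'E'
from h import *
o=manip.get_obs(); im=grab("wrist"); cv2.imwrite("pics/w1.png",im["frame"]); print(o["ee_pos"])
z=im["range_z"]; v,u=np.mgrid[0:400,0:640]
c=np.stack([(u-im["cx"])/im["fx"]*z,(v-im["cy"])/im["fy"]*z,z],-1); T=im["tool_from_camera"]
p=c@T[:3,:3].T+T[:3,3]; w=p@o["ee_rot"].T+o["ee_pos"]
m=(abs(w[...,2]-170)<4)&(abs(w[...,0]-474)<25)&(abs(w[...,1]+355)<25)&(z>0)
print(m.sum(),w[m].mean(0),cv2.minAreaRect(w[m][:,:2].astype(np.float32)))
E
```

```text
t: 1.15
ee_pos: [472.7, -354.7, 255.7]
ee_rot: [[0.972, 0.235, -0.001], [0.235, -0.972, 0.0], [-0.001, -0.001, -1.0]]
contact_force: [-1.3, -0.3, -0.7]
opening: 1.001
[ 472.66859372 -354.65490639  255.66392892]
311 [ 475.92990998 -353.67321615  169.8370897 ] ((475.4745788574219, -353.8111572265625), (13.868334770202637, 13.241943359375), 13.804407119750977)
```

View pics/w1.png

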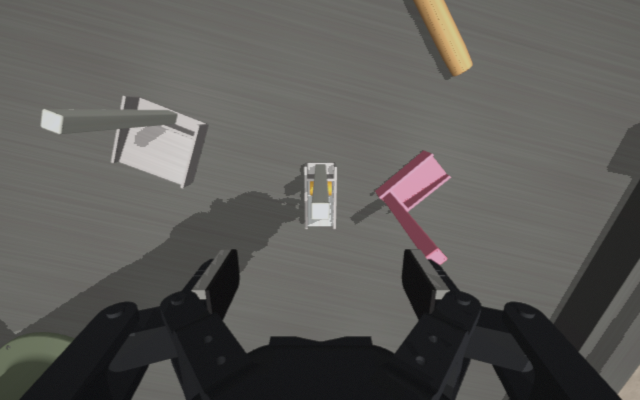

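```bash
python3 -m crank '[[[0.6,2,0,0,0,0,0],[0.6,0,0,-25,0,0,0],[0.6,0,0,-25,0,0,0],[0.6,0,0,-25,0,0,0],[0.6,0,0,-22,0,0,0],[0.6,0,0,-3,0,0,0],[0.6,0,0,0,0,0,0]]]' 70; python3 - <<'E'
from h import *
o=manip.get_obs(); im=grab("wrist"); a=im["frame"]; im=grab("side"); cv2.imwrite("pics/w2.png",np.hstack([a[100:400,120:520],cv2.resize(im["frame"][180:380,240:440],(300,300))]))
E
```

```text
t: 1.78
ee_pos: [471.6, -356.1, 155.1]
ee_rot: [[0.973, 0.23, -0.003], [0.23, -0.973, 0.002], [-0.002, -0.003, -1.0]]
contact_force: [0.8, -0.3, -0.4]
opening: 0.595
```

View pics/w2.png

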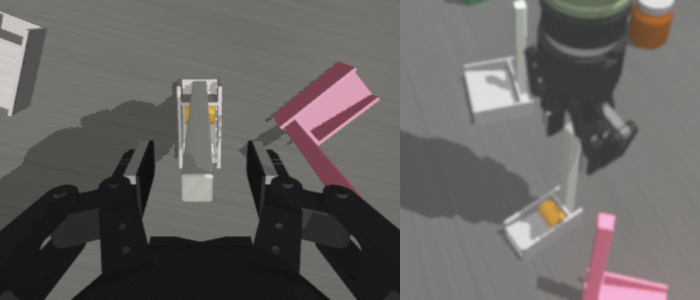

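The post sits centred between the pads, at (197,187) in the left panel. Closing.

```bash
python3 -m crank '[[[0.6,2,0,0,0,0,0],[0,0,0,0,0,0,0],[0,0,0,0,0,0,0],[0,0,0,0,0,0,0],[0,0,0,0,0,0,0],[0,0,0,0,0,0,0],[0,0,0,0,0,0,0]]]' 70; python3 -m crank '[[[0,0,0,4,0,0,0],[0,0,0,8,0,0,0],[0,0,0,8,0,0,0],[0,0,0,0,0,0,0]]]'; python3 - <<'E'
from h import *
o=manip.get_obs(); im=grab("wrist"); a=im["frame"]; im=grab("side"); cv2.imwrite("pics/w3.png",np.hstack([a[100:400,120:520],cv2.resize(im["frame"][180:380,240:440],(300,300))]))
E
```

```text
t: 2.47
ee_pos: [475.9, -356.0, 157.0]
ee_rot: [[0.973, 0.232, 0.001], [0.232, -0.973, -0.0], [0.001, 0.001, -1.0]]
contact_force: [1.2, 1.1, 5.8]
opening: 0.156
t: 2.8
ee_pos: [476.1, -356.8, 178.1]
ee_rot: [[0.973, 0.232, 0.002], [0.232, -0.973, -0.002], [0.001, 0.002, -1.0]]
contact_force: [0.1, -0.5, -1.6]
opening: 0.154
```

View pics/w3.png

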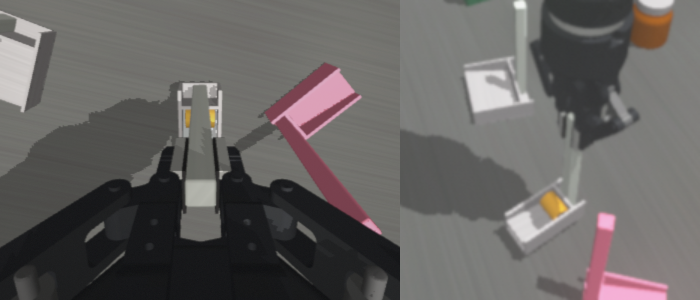

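Lifted with the ferrule aboard. Now up high, then across.

```bash
python3 -m crank '[[[0,0,0,12,0,0,0],[0,0,0,24,0,0,0],[0,0,0,30,0,0,0],[0,0,0,34,0,0,0],[0,0,0,34,0,0,0],[0,0,0,28,0,0,0],[0,0,0,16,0,0,0],[0,2,6,6,0,0,0]]]'
python3 -m crank '[[[0,3,12,0,0,0,0],[0,6,20,0,0,0,0],[0,7,26,0,0,0,0],[0,8,28,0,0,0,0],[0,8,30,0,0,0,-1],[0,8,30,0,0,0,-1],[0,8,30,0,0,0,-1],[0,8,30,0,0,0,-1]]]'
```

```text
t: 3.57
ee_pos: [477.9, -351.5, 363.3]
ee_rot: [[0.973, 0.23, 0.003], [0.23, -0.973, -0.004], [0.002, 0.005, -1.0]]
contact_force: [0.1, -0.9, -2.1]
opening: 0.154
t: 4.23
ee_pos: [532.6, -141.1, 357.9]
ee_rot: [[0.987, 0.163, -0.004], [0.163, -0.987, 0.002], [-0.003, -0.002, -1.0]]
contact_force: [0.5, -0.2, -2.4]
opening: 0.155
```

```bash
python3 -m crank '[[[0,8,30,0,0,0,-1],[0,8,30,0,0,0,-1],[0,8,30,0,0,0,-1],[0,8,30,0,0,0,-1],[0,8,30,0,0,0,0],[0,8,28,0,0,0,0],[0,6,26,0,0,0,0],[0,5,20,0,0,0,0]]]'; python3 - <<'E'
from h import *
cv2.imwrite("pics/s4.png",grab("side")["frame"])
E
```

```text
t: 4.9
ee_pos: [591.2, 83.4, 357.7]
ee_rot: [[0.995, 0.096, -0.004], [0.096, -0.995, 0.001], [-0.004, -0.001, -1.0]]
contact_force: [0.7, 0.1, -2.0]
opening: 0.154
```

View pics/s4.png

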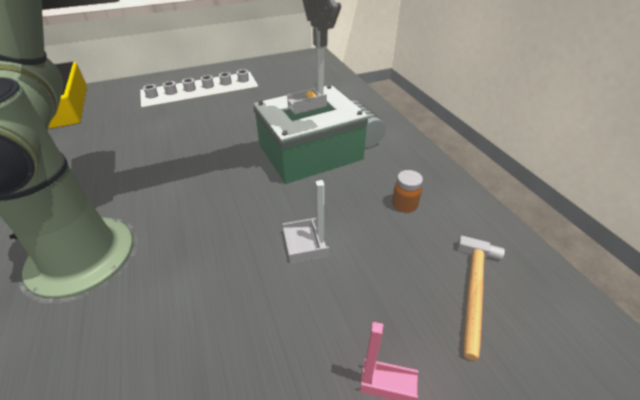

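```bash
python3 -m crank '[[[0,7,18,0,0,0,0],[0,7,18,0,0,0,0],[0,7,18,0,0,0,0],[0,6,16,0,0,0,0],[0,4,12,0,0,0,0],[0,2,7,0,0,0,0],[0,0,0,0,0,0,0],[0,0,0,0,0,0,0]]]'; python3 - <<'E'
from h import *
import pickle
o=manip.get_obs(); w=grab("wrist");s=grab("side");t=grab("top")
pickle.dump((o,w,s,t),open("p5.pkl","wb")); print(o["ee_pos"])
cv2.imwrite("pics/s5.png",np.hstack([w["frame"][100:400,120:520],cv2.resize(s["frame"][40:190,230:430],(400,300))])); cv2.imwrite("pics/t5.png",cv2.resize(t["frame"][90:250,120:320],(800,600)))
P=pts(t);f=t["frame"]
# boat pts by height band
for n,im in(("side",s),("top",t)):
    P=pts(im)
    m=(P[...,2]>185)&(P[...,2]<240)&(P[...,0]>520)&(P[...,0]<680)&(abs(P[...,1]-170)<60)
    q=P[m]; 
    if len(q)>20: print(n,len(q),cv2.minAreaRect(q[:,:2].astype(np.float32)),np.percentile(q[:,2],[2,50,98]).round(1))
E
```

```text
t: 5.62
ee_pos: [626.7, 153.3, 359.5]
ee_rot: [[0.993, 0.121, -0.003], [0.121, -0.993, 0.012], [-0.002, -0.012, -1.0]]
contact_force: [0.2, -1.0, -2.3]
opening: 0.151
[626.69254593 153.32037673 359.48189234]
side 655 ((591.39794921875, 150.5364532470703), (82.95562744140625, 46.000755310058594), 7.893618106842041) [203.8 223.1 235.3]
top 740 ((591.4603271484375, 150.54345703125), (84.00261688232422, 41.5063362121582), 6.980141639709473) [206.2 223.8 236.1]
```

View pics/s5.png

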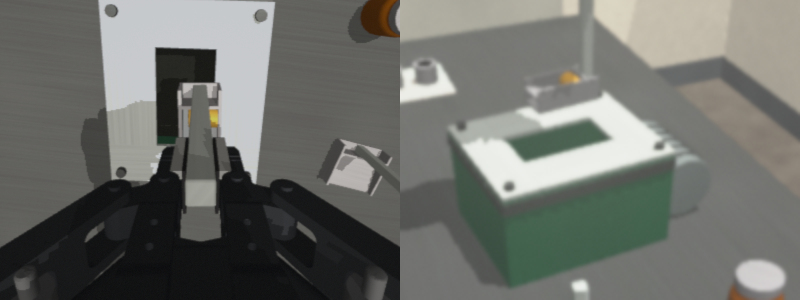

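View pics/t5.png

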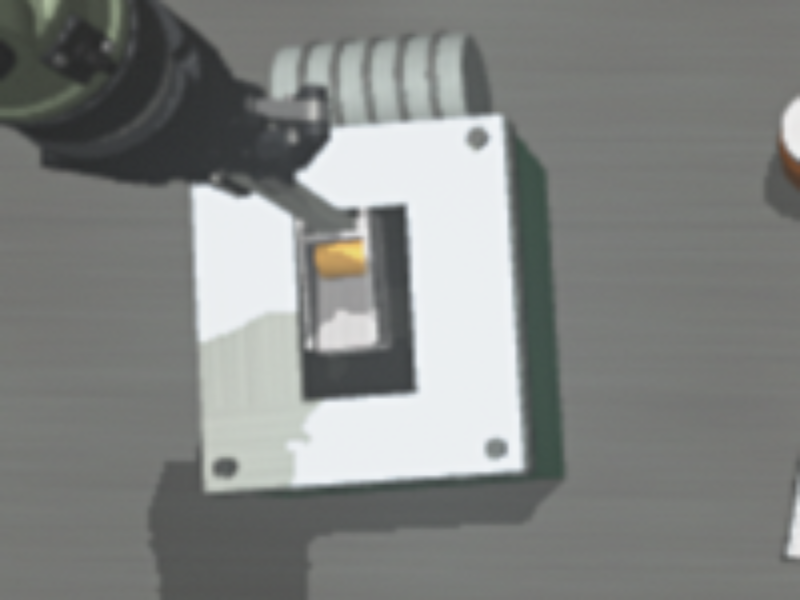

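```bash
python3 - <<'E'
from plant import manip
o=manip.get_obs();print(o["qpos"].round(3),o["joint_velocities"].round(3),o["ee_pos"].round(1),o["ee_rot"].round(3).tolist())
E
```

```text
[0.12  0.478 0.299 1.392 0.012 3.141] [-0.001 -0.003  0.004  0.     0.002 -0.005] [626.9 152.8 360.3] [[0.993, 0.12, -0.002], [0.12, -0.993, 0.012], [-0.0, -0.012, -1.0]]
```

Joint 6 has reached its 3.14 limit, which stopped the move short in y and put the yaw slightly off. I'll back away, set the boat down on clear bench and regrip it a half turn round. That is the same grasp with joint 6 near 0.

```bash
python3 -m crank '[[[0,-3,-6,0,-0.7,0,0],[0,-7,-12,0,0,0,0],[0,-12,-18,0,0,0,0],[0,-17,-22,0,0,0,0],[0,-20,-22,0,0,0,0],[0,-22,-22,0,0,0,0],[0,-22,-22,0,0,0,0],[0,-22,-22,0,0,0,0]]]'
python3 -m crank '[[[0,-21,-22,0,0,0,0],[0,-18,-20,0,0,0,0],[0,-14,-16,0,0,0,0],[0,-10,-10,0,0,0,0],[0,-6,-6,-8,0,0,0],[0,-3,-3,-16,0,0,0],[0,0,0,-24,0,0,0],[0,0,0,-28,0,0,0]]]'
python3 - <<'E'
from h import *
o=manip.get_obs();print(o["qpos"].round(3),o["ee_pos"].round(1),o["ee_rot"].round(3).tolist())
cv2.imwrite("pics/s6.png",grab("side")["frame"])
E
```

```text
t: 6.43
ee_pos: [500.5, 6.1, 360.5]
ee_rot: [[0.993, 0.121, -0.001], [0.121, -0.993, -0.001], [-0.001, 0.001, -1.0]]
contact_force: [0.9, -1.3, -1.6]
opening: 0.148
t: 7.1
ee_pos: [430.3, -70.6, 285.1]
ee_rot: [[0.993, 0.119, 0.002], [0.119, -0.993, -0.002], [0.002, 0.002, -1.0]]
contact_force: [-0.5, 0.9, -1.9]
opening: 0.151
[-3.310e-01  9.200e-02 -4.170e-01  1.059e+00 -1.000e-03  2.690e+00] [430.3 -70.6 285.1] [[0.993, 0.119, 0.002], [0.119, -0.993, -0.002], [0.002, 0.002, -1.0]]
```

View pics/s6.png

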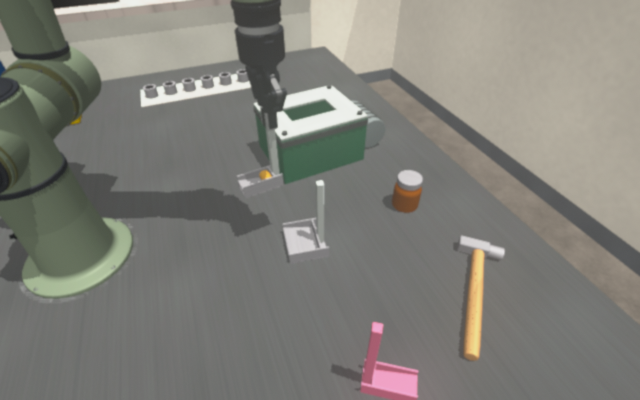

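```bash
python3 -m crank '[[[0,0,0,-28,0,0,0],[0,0,0,-28,0,0,0],[0,0,0,-24,0,0,0],[0,0,0,-18,0,0,0],[0,0,0,-12,0,0,0],[0,0,0,-7,0,0,0],[0,0,0,-4,0,0,0],[0,0,0,0,0,0,0]]]'
```

```text
t: 7.82
ee_pos: [430.1, -69.7, 163.4]
ee_rot: [[0.993, 0.121, -0.002], [0.121, -0.993, -0.0], [-0.002, -0.0, -1.0]]
contact_force: [-0.0, 0.0, -1.6]
opening: 0.15
```

```bash
python3 -m crank '[[[0,0,0,-1,0,0,0],[0,0,0,-1,0,0,0],[0,0,0,0,0,0,0]]]'
```

```text
t: 8.07
ee_pos: [430.6, -69.7, 161.9]
ee_rot: [[0.993, 0.121, -0.0], [0.121, -0.993, -0.001], [-0.0, 0.0, -1.0]]
contact_force: [0.1, -0.1, -1.2]
opening: 0.156
```

```bash
python3 -m crank '[[[0,0,0,-1.5,0,0,0],[0,0,0,-1.5,0,0,0],[0,0,0,0,0,0,0]]]'; python3 -m crank '[[[0,0,0,-1,0,0,0],[0,0,0,0,0,0,0]]]'
```

```text
t: 8.32
ee_pos: [430.1, -69.5, 158.2]
ee_rot: [[0.993, 0.121, -0.002], [0.121, -0.993, -0.0], [-0.002, -0.0, -1.0]]
contact_force: [0.2, 0.1, -2.0]
opening: 0.154
t: 8.48
ee_pos: [430.1, -69.5, 157.1]
ee_rot: [[0.993, 0.121, -0.002], [0.121, -0.993, 0.0], [-0.002, -0.0, -1.0]]
contact_force: [0.1, 0.7, -1.7]
opening: 0.154
```

```bash
python3 -m crank '[[[0,0,0,-1,0,0,0],[0,0,0,0,0,0,0]]]';  python3 -m crank '[[[0,0,0,-0.7,0,0,0],[0,0,0,0,0,0,0]]]'
```

```text
t: 8.65
ee_pos: [430.4, -69.5, 157.0]
ee_rot: [[0.993, 0.121, -0.001], [0.121, -0.993, -0.0], [-0.001, 0.0, -1.0]]
contact_force: [-1.9, 0.9, 4.9]
opening: 0.153
t: 8.82
ee_pos: [430.7, -69.5, 156.9]
ee_rot: [[0.993, 0.121, -0.0], [0.121, -0.993, -0.0], [-0.0, 0.0, -1.0]]
contact_force: [-2.4, 2.4, 12.2]
opening: 0.149
```

Contact with the bench, at TCP z ≈ 157. I ease off and open partway.

```bash
python3 -m crank '[[[0,0,0,1,0,0,0],[0.3,0,0,0,0,0,0],[0.6,0,0,0,0,0,0],[0.6,0,0,0,0,0,0],[0.6,0,0,0,0,0,0]]]';  python3 -m crank '[[[0.6,0,0,12,0,0,0],[0.6,0,0,25,0,0,0],[0.6,0,0,25,0,0,0],[0.6,0,0,0,0,7,0],[0.6,0,0,0,0,-7,0],[0.6,0,0,0,0,0,7],[0.6,0,0,0,0,0,7],[0.6,0,0,0,0,0,7]]]'
```

```text
t: 9.23
ee_pos: [430.2, -69.5, 156.5]
ee_rot: [[0.993, 0.121, -0.002], [0.121, -0.993, -0.0], [-0.002, -0.0, -1.0]]
contact_force: [-0.2, -0.9, -0.3]
opening: 0.601
t: 9.9
ee_pos: [429.6, -69.4, 216.7]
ee_rot: [[0.88, 0.474, -0.005], [0.474, -0.88, 0.001], [-0.004, -0.003, -1.0]]
contact_force: [1.2, 1.0, 0.1]
opening: 0.601
```

```bash
for i in 1; do python3 -m crank '[[[0.6,0,0,0,0,0,7],[0.6,0,0,0,0,0,7],[0.6,0,0,0,0,0,7],[0.6,0,0,0,0,0,7],[0.6,0,0,0,0,0,7],[0.6,0,0,0,0,0,7],[0.6,0,0,0,0,0,7],[0.6,0,0,0,0,0,7]]]'; done
python3 -m crank '[[[0.6,0,0,0,0,0,7],[0.6,0,0,0,0,0,7],[0.6,0,0,0,0,0,7],[0.6,0,0,0,0,0,7],[0.6,0,0,0,0,0,7],[0.6,0,0,0,0,0,7],[0.6,0,0,0,0,0,7],[0.6,0,0,0,0,0,7]]]'
python3 -m crank '[[[0.6,0,0,0,0,0,7],[0.6,0,0,0,0,0,7],[0.6,0,0,0,0,0,7],[0.6,0,0,0,0,0,7],[0.6,0,0,0,0,0,7],[0.6,0,0,0,0,0,7],[0.6,0,0,0,0,0,4.5],[0.6,0,0,0,0,0,0]]]'
python3 - <<'E'
from h import *
o=manip.get_obs();print(o["qpos"].round(3),o["ee_pos"].round(1),o["ee_rot"].round(3).tolist())
w=grab("wrist");s=grab("side");t=grab("top")
cv2.imwrite("pics/w7.png",np.hstack([w["frame"][100:400,120:520],cv2.resize(s["frame"][60:260,200:400],(300,300))]))
for n,im in(("side",s),("top",t)):
    P=pts(im); B=(abs(P[...,0]-430)<110)&(abs(P[...,1]+70)<60)
    q=P[B&(P[...,2]>8)&(P[...,2]<34)]; print(n,len(q),cv2.minAreaRect(q[:,:2].astype(np.float32)))
    q=P[B&(P[...,2]>60)&(P[...,2]<150)]; print(n,len(q),np.median(q,0).round(1),q.min(0).round(1),q.max(0).round(1))
z=w["range_z"]; v,u=np.mgrid[0:400,0:640]
c=np.stack([(u-w["cx"])/w["fx"]*z,(v-w["cy"])/w["fy"]*z,z],-1); T=w["tool_from_camera"]
p=c@T[:3,:3].T+T[:3,3]; p=p@o["ee_rot"].T+o["ee_pos"]
m=(abs(p[...,2]-170)<4)&(abs(p[...,0]-430)<25)&(abs(p[...,1]+70)<20)&(z>0)
print(m.sum(),p[m].mean(0),cv2.minAreaRect(p[m][:,:2].astype(np.float32)))
E
```

```text
t: 10.57
ee_pos: [430.1, -69.5, 218.4]
ee_rot: [[0.099, 0.995, -0.0], [0.995, -0.099, -0.001], [-0.001, -0.0, -1.0]]
contact_force: [-0.7, -0.2, -0.5]
opening: 0.6
t: 11.23
ee_pos: [430.1, -69.5, 218.4]
ee_rot: [[-0.769, 0.639, 0.001], [0.639, 0.769, -0.001], [-0.001, -0.0, -1.0]]
contact_force: [1.0, 0.5, 0.2]
opening: 0.598
t: 11.9
ee_pos: [430.1, -69.5, 218.4]
ee_rot: [[-0.994, -0.114, 0.001], [-0.114, 0.994, 0.0], [-0.001, -0.0, -1.0]]
contact_force: [0.0, 0.1, 0.6]
opening: 0.596
[-0.33   0.147 -0.533  0.889  0.001 -0.444] [430.1 -69.5 218.4] [[-0.994, -0.114, 0.001], [-0.114, 0.994, 0.0], [-0.001, -0.0, -1.0]]
side 1097 ((425.1044616699219, -89.57947540283203), (71.06437683105469, 157.31842041015625), 66.3057632446289)
side 253 [428.3 -75.4 106.2] [421.9 -78.3  60. ] [437.6 -63.9 149.6]
top 95 ((479.4106750488281, -118.32296752929688), (57.6794548034668, 19.376867294311523), 0.6005580425262451)
  return _methods._mean(a, axis=axis, dtype=dtype,
  ret = um.true_divide(
Traceback (most recent call last):
ValueError: zero-size array to reduction operation minimum which has no identity
```

View pics/w7.png

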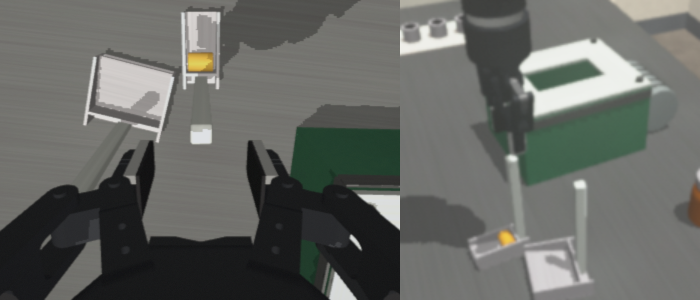

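```bash
python3 - <<'E'
from h import *
import pickle
o,s=pickle.load(open("side0.pkl","rb"))
P=pts(s); q=P[170:260,270:335].reshape(-1,3); q=q[(q[:,2]>60)&(q[:,2]<178)]; print(len(q),np.median(q,0))
E
```

```text
353 [ 493.48685833 -161.2977497   123.54697274]
```

The boat is upright with the ferrule in it and its post centred between the pads; the wide boat's post is about 90 mm to the side. Regripping now.

```bash
python3 -m crank '[[[0.6,0,0,-20,0,0,0],[0.6,0,0,-25,0,0,0],[0.6,0,0,-14,0,0,0],[0.6,0,0,-3,0,0,0],[0.6,0,0,0,0,0,0],[0,0,0,0,0,0,0],[0,0,0,0,0,0,0],[0,0,0,0,0,0,0]]]' 80; python3 -m crank '[[[0,0,0,0,0,0,0],[0,0,0,0,0,0,0],[0,0,0,0,0,0,0],[0,0,0,5,0,0,0],[0,0,0,10,0,0,0],[0,0,0,18,0,0,0],[0,0,0,26,0,0,0],[0,0,0,32,0,0,0]]]'
```

```text
t: 12.72
ee_pos: [431.0, -69.8, 157.6]
ee_rot: [[-0.994, -0.112, 0.003], [-0.112, 0.994, -0.001], [-0.003, -0.001, -1.0]]
contact_force: [-0.0, -0.1, 0.4]
opening: 0.185
t: 13.38
ee_pos: [428.4, -69.1, 247.2]
ee_rot: [[-0.994, -0.112, -0.003], [-0.112, 0.994, 0.001], [0.003, 0.001, -1.0]]
contact_force: [0.5, -0.1, -1.8]
opening: 0.151
```

```bash
 python3 -m crank '[[[0,0,0,32,0,0,0],[0,0,0,32,0,0,0],[0,0,0,26,0,0,0],[0,0,0,16,0,0,0],[0,2,2,6,0,0,0],[0,5,6,0,0,0,0],[0,9,10,0,0,0,0],[0,13,16,0,0,0,0]]]'; python3 - <<'E'
from h import *
o=manip.get_obs();print(o["qpos"].round(3))
cv2.imwrite("pics/s8.png",grab("side")["frame"])
E
```

```text
t: 14.05
ee_pos: [458.6, -35.3, 358.1]
ee_rot: [[-0.994, -0.111, -0.001], [-0.111, 0.994, 0.0], [0.001, 0.0, -1.0]]
contact_force: [1.4, 0.2, -2.3]
opening: 0.152
[-0.237  0.106 -0.214  1.251 -0.    -0.348]
```

View pics/s8.png

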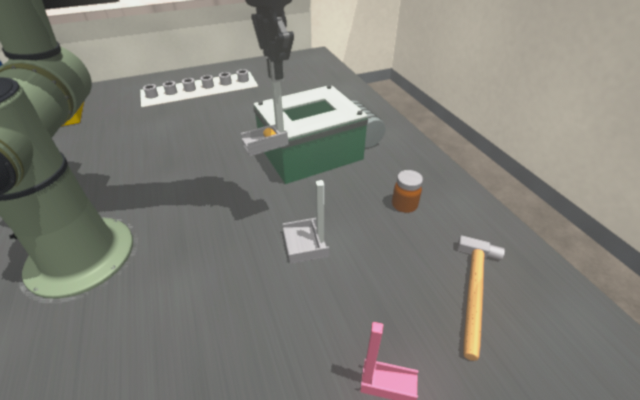

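```bash
 python3 -m crank '[[[0,16,20,0,0,0,0],[0,18,22,0,0,0,0],[0,18,22,0,0,0,-0.7],[0,18,22,0,0,0,-0.6],[0,18,22,0,0,0,0],[0,18,22,0,0,0,0],[0,16,20,0,0,0,0],[0,14,18,0,0,0,0]]]'
python3 -m crank '[[[0,12,15,0,0,0,0],[0,9,11,0,0,0,0],[0,6,8,0,0,0,0],[0,3,5,0,0,0,0],[0,1,2,0,0,0,0],[0,0,0,0,0,0,0],[0,0,0,0,0,0,0]]]'
cat > chk.py <<'E'
from h import *
import sys
o=manip.get_obs(); w=grab("wrist");s=grab("side");t=grab("top"); print(o["qpos"].round(3),o["ee_pos"].round(1))
n=sys.argv[1]; zb=float(sys.argv[2]) # underside height estimate
cv2.imwrite(f"pics/a{n}.png",np.hstack([cv2.resize(s["frame"][40:190,230:430],(400,300)),cv2.resize(t["frame"][100:235,140:320],(400,300))]))
cv2.imwrite(f"pics/w{n}.png",w["frame"])
for k,im in(("side",s),("top",t)):
    P=pts(im); m=(P[...,2]>zb-4)&(P[...,2]<zb+34)&(P[...,0]>520)&(P[...,0]<680)&(abs(P[...,1]-170)<60)
    q=P[m]
    if len(q)>20: print(k,len(q),cv2.minAreaRect(q[:,:2].astype(np.float32)),np.percentile(q[:,2],[1,50,99]).round(1))
E
python3 chk.py 9 203
```

```text
t: 14.77
ee_pos: [595.4, 134.5, 356.8]
ee_rot: [[-0.996, -0.091, -0.002], [-0.091, 0.996, -0.0], [0.002, 0.0, -1.0]]
contact_force: [0.4, -0.8, -1.8]
opening: 0.151
t: 15.35
ee_pos: [625.7, 173.3, 358.9]
ee_rot: [[-0.996, -0.09, 0.0], [-0.09, 0.996, -0.0], [-0.0, -0.001, -1.0]]
contact_force: [-0.1, -0.7, -1.0]
opening: 0.147
[ 1.570e-01  4.880e-01  3.100e-01  1.394e+00 -1.000e-03  6.700e-02] [625.7 173.3 358.9]
side 639 ((590.1248779296875, 169.70372009277344), (84.08544921875, 47.488616943359375), 6.769509315490723) [202.  221.6 234.4]
top 743 ((590.2453002929688, 169.329833984375), (84.06005096435547, 41.75632095336914), 5.295126914978027) [204.4 222.6 235.3]
```

View pics/a9.png

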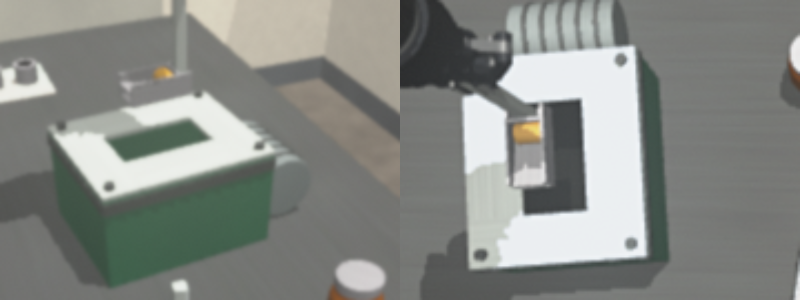

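View pics/w9.png

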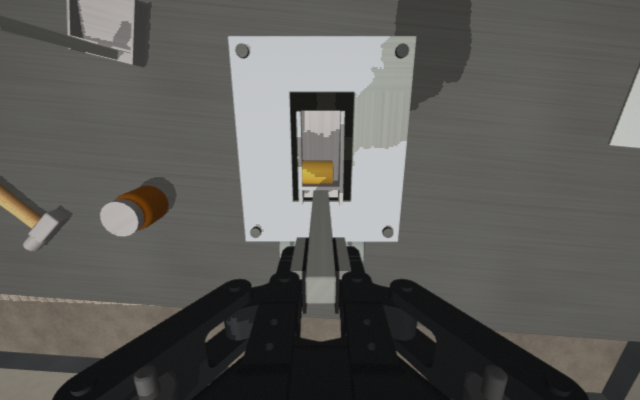

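The boat is level and aligned, about 2 mm off in x and y. I correct that and lower.

```bash
 python3 -m crank '[[[0,2.4,2,0,0,0,0],[0,0,0,-6,0,0,0],[0,0,0,-12,0,0,0],[0,0,0,-16,0,0,0],[0,0,0,-10,0,0,0],[0,0,0,-4,0,0,0],[0,0,0,0,0,0,0]]]'; python3 chk.py 10 153
```

```text
t: 16.08
ee_pos: [627.9, 175.3, 310.2]
ee_rot: [[-0.996, -0.09, -0.001], [-0.09, 0.996, -0.0], [0.001, -0.0, -1.0]]
contact_force: [0.9, 0.0, -1.4]
opening: 0.151
[ 0.159  0.501  0.21   1.282 -0.     0.069] [627.9 175.3 310.2]
side 581 ((592.7186279296875, 171.62820434570312), (83.482177734375, 44.833106994628906), 4.583819389343262) [154.1 173.4 185.4]
top 632 ((593.1729736328125, 171.58140563964844), (83.83367919921875, 41.3662109375), 5.475463390350342) [155.8 174.3 186.6]
```

View pics/a10.png

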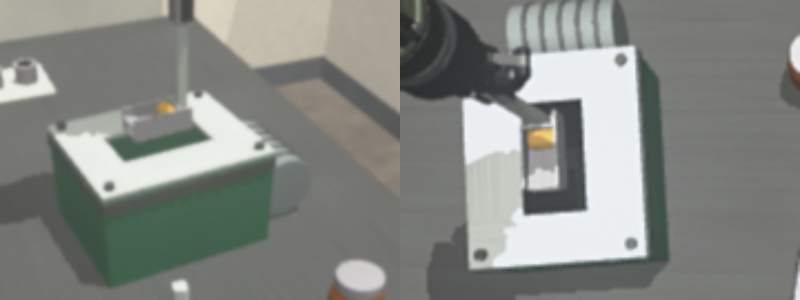

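View pics/w10.png

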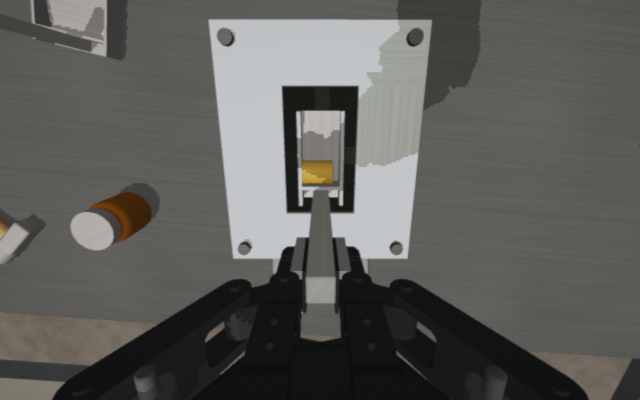

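The trough is centred over the slot at (592.9,171.6), against the slot's (592.6,171.4). Lowering 73 mm more.

```bash
 python3 -m crank '[[[0,0,0,-6,0,0,0],[0,0,0,-11,0,0,0],[0,0,0,-14,0,0,0],[0,0,0,-14,0,0,0],[0,0,0,-13,0,0,0],[0,0,0,-10,0,0,0],[0,0,0,-5,0,0,0],[0,0,0,0,0,0,0]]]'; python3 chk.py 11 80
```

```text
t: 16.9
ee_pos: [628.0, 175.4, 237.4]
ee_rot: [[-0.996, -0.09, -0.0], [-0.09, 0.996, -0.0], [0.0, -0.0, -1.0]]
contact_force: [-0.6, -0.4, -1.4]
opening: 0.153
[ 0.159  0.53   0.075  1.116 -0.     0.069] [628.  175.4 237.4]
side 57 ((587.1739501953125, 186.23733520507812), (73.99110412597656, 13.30101203918457), 3.8611371517181396) [105.9 109.9 112.8]
top 527 ((593.182373046875, 171.65016174316406), (83.72976684570312, 41.32937240600586), 4.815765380859375) [ 82.9 101.  113.7]
```

View pics/a11.png

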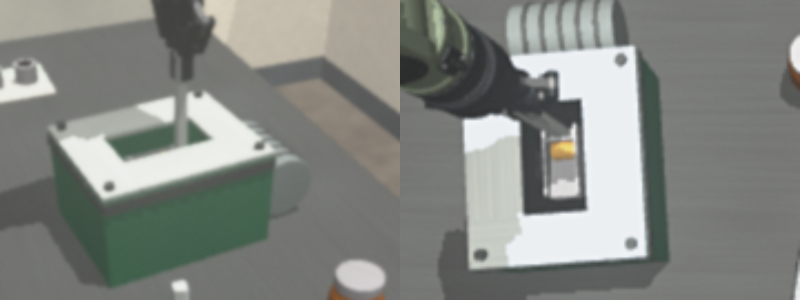

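View pics/w11.png

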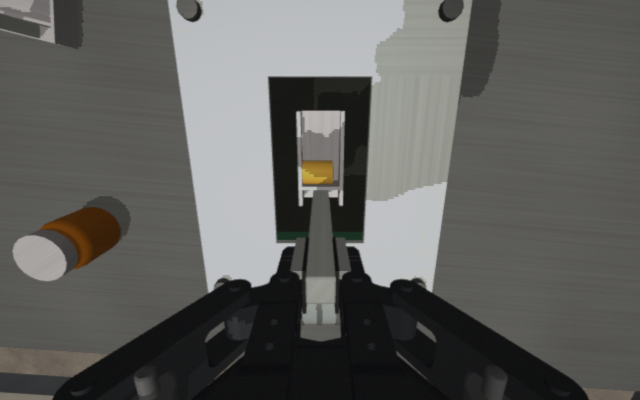

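```bash
python3 - <<'E'
import numpy as np
# path: rotate about post base 157 below TCP; tilt axis: boat -y, yaw 5.2
L=157;y=np.radians(5.2)
prev=0
for th in range(5,46,5):
    a,b=np.radians(prev),np.radians(th)
    dx=-L*(np.sin(b)-np.sin(a)); dz=L*(np.cos(b)-np.cos(a)); print(th,[round(v,1) for v in(dx*np.cos(y),dx*np.sin(y),dz)]); prev=th
print("rotvec per 5deg",5*np.sin(y),-5*np.cos(y))
E
```

```text
5 [np.float64(-13.6), np.float64(-1.2), np.float64(-0.6)]
10 [np.float64(-13.5), np.float64(-1.2), np.float64(-1.8)]
15 [np.float64(-13.3), np.float64(-1.2), np.float64(-3.0)]
20 [np.float64(-13.0), np.float64(-1.2), np.float64(-4.1)]
25 [np.float64(-12.6), np.float64(-1.1), np.float64(-5.2)]
30 [np.float64(-12.1), np.float64(-1.1), np.float64(-6.3)]
35 [np.float64(-11.5), np.float64(-1.0), np.float64(-7.4)]
40 [np.float64(-10.8), np.float64(-1.0), np.float64(-8.3)]
45 [np.float64(-10.1), np.float64(-0.9), np.float64(-9.3)]
rotvec per 5deg 0.4531629009889008 -4.979421993079852
```

The trough is wholly inside, with its walls' top at about 113 and the plate's underside at 134. Tipping about the post foot.

```bash
 python3 -m crank '[[[0,-13.6,-1.2,-0.6,0.45,-4.98,0],[0,-13.5,-1.2,-1.8,0.45,-4.98,0],[0,-13.3,-1.2,-3,0.45,-4.98,0],[0,-13,-1.2,-4.1,0.45,-4.98,0],[0,0,0,0,0,0,0]]]'; python3 - <<'E'
from h import *
print(manip.get_obs()["qpos"].round(3))
E
```

```text
t: 17.47
ee_pos: [562.8, 169.4, 222.1]
ee_rot: [[-0.94, -0.091, 0.329], [-0.087, 0.996, 0.029], [-0.331, -0.001, -0.944]]
contact_force: [-4.4, -0.5, -5.8]
opening: 0.154
[ 0.181  0.211 -0.506  0.518 -0.031  0.085]
```

```bash
 python3 -m crank '[[[0,0,0,0,0,0,0],[0,0,0,0,0,0,0]]]'; python3 chk.py 12 80
```

```text
t: 17.63
ee_pos: [576.6, 171.0, 231.1]
ee_rot: [[-0.935, -0.09, 0.344], [-0.084, 0.996, 0.031], [-0.345, 0.0, -0.938]]
contact_force: [0.7, -0.4, -0.6]
opening: 0.153
[ 0.18   0.217 -0.478  0.524 -0.031  0.085] [576.6 171.  231.1]
top 360 ((594.9142456054688, 171.96820068359375), (86.56285095214844, 41.487430572509766), 5.108488082885742) [ 76.6  85.3 112.6]
```

View pics/a12.png

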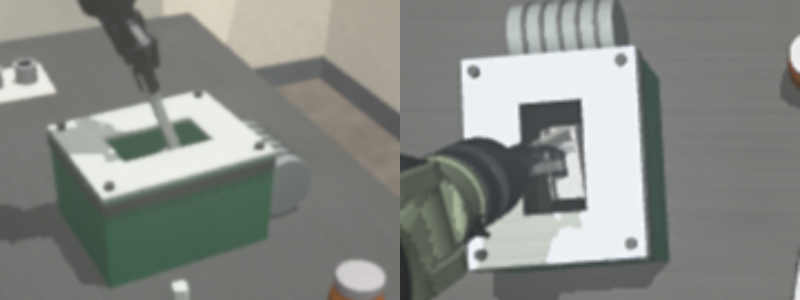

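View pics/w12.png

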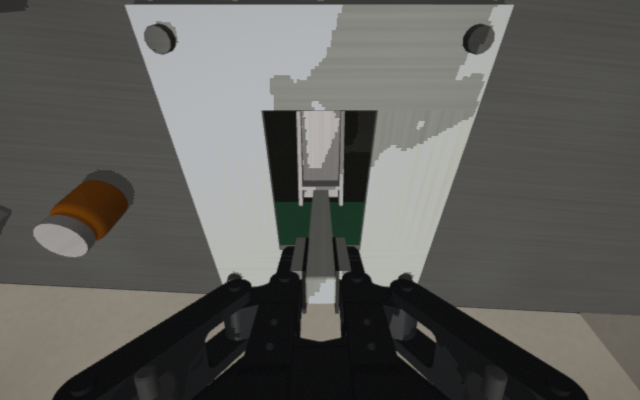

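```bash
 python3 -m crank '[[[0,-6.3,-0.6,-2.5,0.23,-2.5,0],[0,-6.3,-0.5,-2.7,0.23,-2.5,0],[0,-6,-0.5,-3,0.23,-2.5,0],[0,-6,-0.5,-3.3,0.23,-2.5,0],[0,-5.8,-0.5,-3.6,0.23,-2.5,0],[0,-5.7,-0.5,-3.8,0.23,-2.5,0],[0,-5.4,-0.5,-4,0.23,-2.5,0],[0,-5.4,-0.5,-4.3,0.23,-2.5,0]]]'; python3 -m crank '[[[0,0,0,0,0,0,0],[0,0,0,0,0,0,0],[0,0,0,0,0,0,0],[0,0,0,0,0,0,0],[0,0,0,0,0,0,0],[0,0,0,0,0,0,0]]]'; python3 chk.py 13 80
```

```text
t: 18.45
ee_pos: [530.2, 166.9, 203.2]
ee_rot: [[-0.759, -0.09, 0.645], [-0.068, 0.996, 0.059], [-0.648, 0.001, -0.762]]
contact_force: [-0.1, 0.1, -1.6]
opening: 0.15
t: 18.95
ee_pos: [529.3, 166.7, 202.7]
ee_rot: [[-0.76, -0.09, 0.643], [-0.068, 0.996, 0.058], [-0.646, 0.001, -0.763]]
contact_force: [-0.3, -0.3, -1.8]
opening: 0.152
[ 0.211  0.074 -0.972 -0.174 -0.078  0.093] [529.3 166.7 202.7]
top 195 ((603.4548950195312, 172.458740234375), (60.653953552246094, 41.49574661254883), 7.79611873626709) [ 77.8  93.7 112.4]
```

View pics/a13.png

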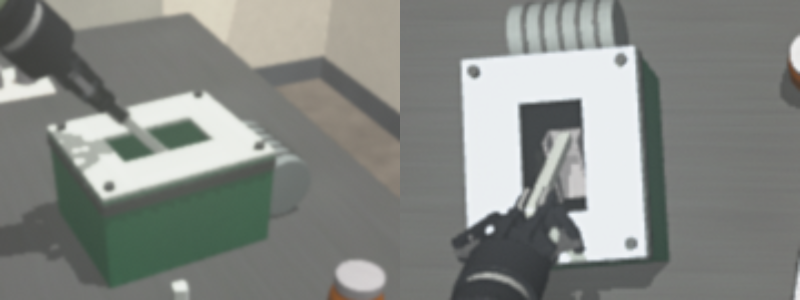

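View pics/w13.png

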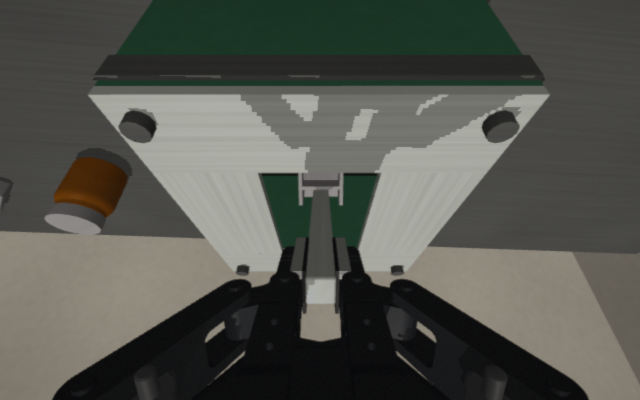

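Tipped 40° with the post clear of the slot edges. The ferrule is no longer in the trough. Levelling back along the same path.

```bash
 python3 -m crank '[[[0,5.4,0.5,4.3,-0.23,2.5,0],[0,5.4,0.5,4,-0.23,2.5,0],[0,5.7,0.5,3.8,-0.23,2.5,0],[0,5.8,0.5,3.6,-0.23,2.5,0],[0,6,0.5,3.3,-0.23,2.5,0],[0,6,0.5,3,-0.23,2.5,0],[0,6.3,0.5,2.7,-0.23,2.5,0],[0,6.3,0.6,2.5,-0.23,2.5,0]]]'; python3 -m crank '[[[0,6.5,0.6,2.2,-0.23,2.49,0],[0,6.5,0.6,1.9,-0.23,2.49,0],[0,6.6,0.6,1.6,-0.22,2.49,0],[0,6.7,0.6,1.4,-0.22,2.49,0],[0,6.7,0.6,1.1,-0.22,2.49,0],[0,6.8,0.6,0.7,-0.22,2.49,0],[0,6.8,0.6,0.4,-0.22,2.49,0],[0,6.8,0.6,0.2,-0.22,2.49,0]]]'; python3 -m crank '[[[0,0,0,0,0,0,0],[0,0,0,0,0,0,0]]]'; python3 chk.py 14 80
```

```text
t: 19.77
ee_pos: [575.6, 170.7, 229.6]
ee_rot: [[-0.936, -0.09, 0.341], [-0.084, 0.996, 0.031], [-0.342, -0.0, -0.94]]
contact_force: [1.0, 0.7, -1.8]
opening: 0.152
t: 20.43
ee_pos: [629.4, 175.6, 238.8]
ee_rot: [[-0.996, -0.09, 0.001], [-0.09, 0.996, 0.0], [-0.001, 0.0, -1.0]]
contact_force: [-0.0, 0.9, -1.3]
opening: 0.151
t: 20.6
ee_pos: [629.4, 175.5, 237.7]
ee_rot: [[-0.996, -0.09, 0.002], [-0.09, 0.996, 0.0], [-0.002, 0.0, -1.0]]
contact_force: [-0.7, 0.4, -0.8]
opening: 0.151
[ 0.159  0.53   0.076  1.115 -0.     0.069] [629.4 175.5 237.7]
side 51 ((586.7908935546875, 189.63031005859375), (72.19477844238281, 7.692955017089844), 4.062432765960693) [105.  108.9 112.5]
top 552 ((592.6449584960938, 171.84811401367188), (84.3916244506836, 41.52021789550781), 5.487466812133789) [ 81.8  97.9 113.2]
```

View pics/a14.png

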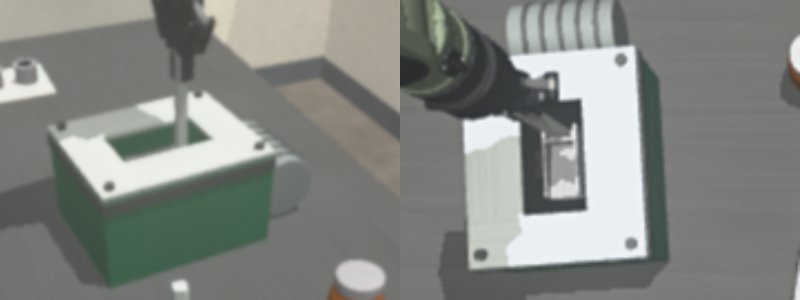

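View pics/w14.png

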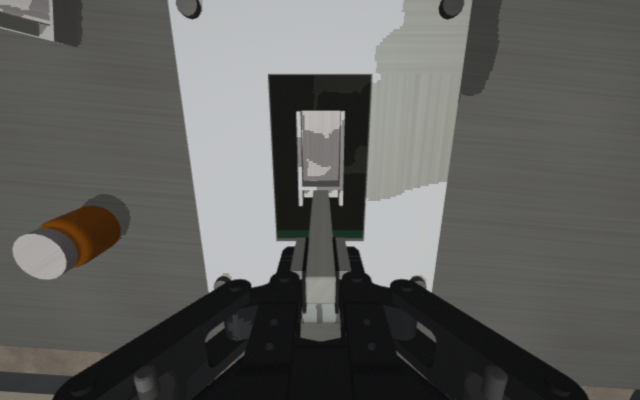

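Level, centred and empty. Drawing it straight up.

```bash
 python3 -m crank '[[[0,0,0,5,0,0,0],[0,0,0,10,0,0,0],[0,0,0,15,0,0,0],[0,0,0,20,0,0,0],[0,0,0,22,0,0,0],[0,0,0,22,0,0,0],[0,0,0,20,0,0,0],[0,0,0,12,0,0,0]]]'; python3 -m crank '[[[0,-4,-6,0,0,0,0],[0,-9,-12,0,0,0,0],[0,-15,-18,0,0,0,0],[0,-20,-24,0,0,0,0],[0,-22,-26,0,0,0,0],[0,-22,-26,0,0,0,0],[0,-22,-26,0,0,0,0],[0,-22,-26,0,0,0,0]]]'; python3 -m crank '[[[0,-20,-24,0,0,0,0],[0,-16,-20,0,0,0,0],[0,-12,-16,0,0,0,0],[0,-8,-10,0,0,0,0],[0,-4,-5,-8,0,0,0],[0,-2,-4,-16,0,0,0],[0,0,0,-24,0,0,0],[0,0,0,-28,0,0,0]]]'; python3 - <<'E'
from h import *
t=grab("top");cv2.imwrite("pics/t15.png",cv2.resize(t["frame"][90:250,140:353],(800,600)))
cv2.imwrite("pics/s15.png",grab("side")["frame"])
E
```

```text
t: 21.42
ee_pos: [628.8, 175.6, 369.1]
ee_rot: [[-0.996, -0.09, 0.007], [-0.09, 0.996, 0.001], [-0.007, 0.001, -1.0]]
contact_force: [-0.0, -0.3, -1.7]
opening: 0.153
t: 22.08
ee_pos: [490.3, 10.4, 364.2]
ee_rot: [[-0.996, -0.09, 0.002], [-0.09, 0.996, -0.0], [-0.002, -0.0, -1.0]]
contact_force: [-0.7, -0.8, -0.8]
opening: 0.154
t: 22.75
ee_pos: [430.7, -67.7, 288.2]
ee_rot: [[-0.996, -0.089, 0.005], [-0.089, 0.996, -0.0], [-0.005, -0.001, -1.0]]
contact_force: [-0.4, 0.0, -2.5]
opening: 0.151
```

View pics/t15.png

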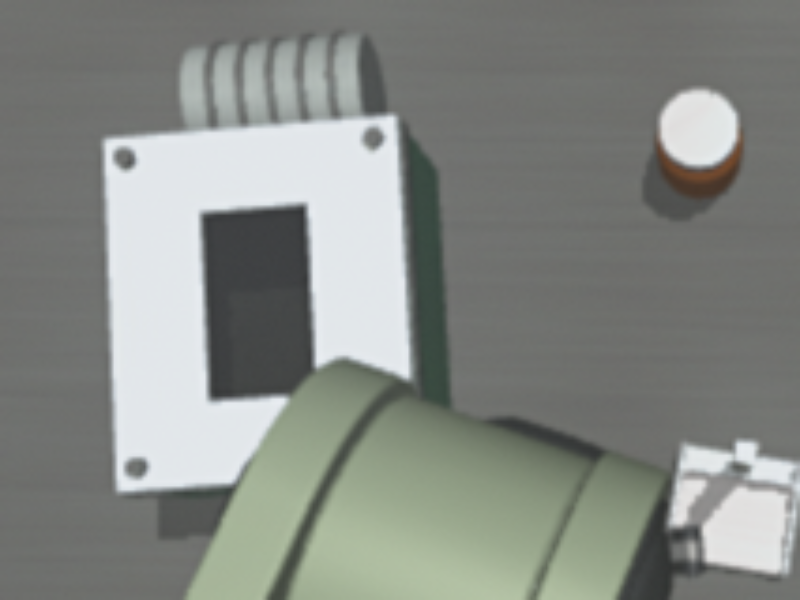

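View pics/s15.png

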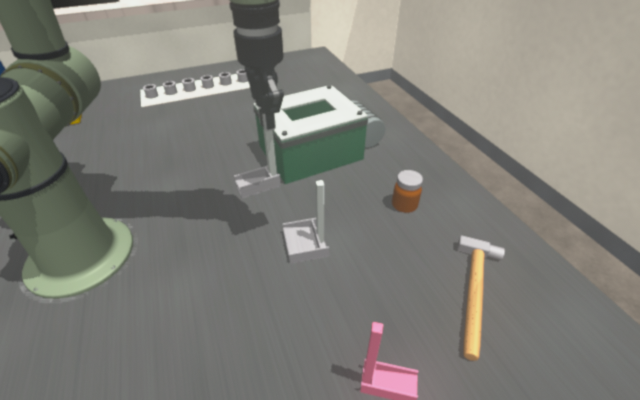

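The boat is out and empty. The ferrule is nowhere on the bench and not in the part of the tub floor visible through the slot. Setting the boat down on the same clear spot.

```bash
python3 -m crank '[[[0,0,0,-28,0,0,0],[0,0,0,-28,0,0,0],[0,0,0,-24,0,0,0],[0,0,0,-18,0,0,0],[0,0,0,-12,0,0,0],[0,0,0,-8,0,0,0],[0,0,0,-6,0,0,0],[0,0,0,0,0,0,0]]]';python3 -m crank '[[[0,0,0,-2,0,0,0],[0,0,0,-1,0,0,0],[0,0,0,0,0,0,0],[0,0,0,0,0,0,0]]]'
```

```text
t: 23.52
ee_pos: [430.5, -67.4, 164.4]
ee_rot: [[-0.996, -0.09, 0.001], [-0.09, 0.996, 0.001], [-0.001, 0.0, -1.0]]
contact_force: [-0.9, -0.1, -1.7]
opening: 0.154
t: 23.85
ee_pos: [430.9, -67.7, 162.1]
ee_rot: [[-0.996, -0.09, 0.002], [-0.09, 0.996, 0.0], [-0.002, -0.0, -1.0]]
contact_force: [-0.0, 0.2, -1.4]
opening: 0.149
```

```bash
python3 -m crank '[[[0,0,0,-2,0,0,0],[0,0,0,-1,0,0,0],[0,0,0,0,0,0,0],[0,0,0,0,0,0,0]]]';python3 -m crank '[[[0,0,0,-1,0,0,0],[0,0,0,0,0,0,0],[0,0,0,0,0,0,0]]]'
```

```text
t: 24.18
ee_pos: [430.5, -67.5, 158.5]
ee_rot: [[-0.996, -0.09, 0.001], [-0.09, 0.996, 0.0], [-0.001, 0.0, -1.0]]
contact_force: [-0.1, 0.1, -1.6]
opening: 0.153
t: 24.43
ee_pos: [430.7, -67.6, 157.7]
ee_rot: [[-0.996, -0.09, 0.002], [-0.09, 0.996, 0.0], [-0.002, 0.0, -1.0]]
contact_force: [-0.2, -0.1, 0.6]
opening: 0.154
```

```bash
python3 -m crank '[[[0,0,0,-0.6,0,0,0],[0,0,0,0,0,0,0]]]';python3 -m crank '[[[0.3,0,0,0,0,0,0],[0.6,0,0,0,0,0,0],[0.6,0,0,0,0,0,0],[0.6,0,0,0,0,0,0],[0.6,0,0,0,0,0,0]]]'; python3 -m crank '[[[0.6,0,0,10,0,0,0],[0.6,0,0,20,0,0,0],[0.6,0,0,30,0,0,0],[0.6,0,0,35,0,0,0],[0.6,0,0,35,0,0,0],[0.6,0,0,30,0,0,0],[0.6,0,0,20,0,0,0],[0.6,0,0,10,0,0,0]]]'
```

```text
t: 24.6
ee_pos: [430.9, -67.6, 157.6]
ee_rot: [[-0.996, -0.09, 0.002], [-0.09, 0.996, 0.0], [-0.002, -0.0, -1.0]]
contact_force: [-0.5, 0.5, 6.1]
opening: 0.15
t: 25.02
ee_pos: [430.5, -67.5, 156.9]
ee_rot: [[-0.996, -0.09, 0.001], [-0.09, 0.996, 0.0], [-0.001, 0.0, -1.0]]
contact_force: [0.9, 0.2, -0.2]
opening: 0.597
t: 25.68
ee_pos: [431.6, -67.9, 349.9]
ee_rot: [[-0.996, -0.09, 0.006], [-0.09, 0.996, -0.001], [-0.006, -0.002, -1.0]]
contact_force: [0.0, -0.1, 0.2]
opening: 0.603
```

The boat is released and standing. I use the wrist camera, turned to look back toward the robot, to see the tub's near end through the slot.

```bash
python3 -m crank '[[[0.6,0,0,0,0,0,-7],[0.6,4,4,5,0,0,-7],[0.6,8,8,5,0,0,-7],[0.6,10,10,5,0,0,-7],[0.6,10,10,5,0,0,-7],[0.6,10,10,5,0,0,-7],[0.6,10,10,5,0,0,-7],[0.6,10,10,5,0,0,-7]]]'
python3 -m crank '[[[0.6,10,10,0,0,0,-7],[0.6,10,10,0,0,0,-7],[0.6,10,10,0,0,0,-7],[0.6,10,10,0,0,0,-7],[0.6,10,10,0,0,0,-7],[0.6,10,10,0,0,0,-7],[0.6,10,10,0,0,0,-7],[0.6,10,10,0,0,0,-7]]]'
python3 -m crank '[[[0.6,10,10,0,0,0,-7],[0.6,10,10,0,0,0,-7],[0.6,10,10,0,0,0,-7],[0.6,10,10,0,0,0,-7],[0.6,10,10,0,0,0,-7],[0.6,10,10,0,0,0,-7],[0.6,7,7,0,0,0,-7],[0.6,0,0,0,0,0,0]]]'
python3 - <<'E'
from h import *
o=manip.get_obs();print(o["qpos"].round(3),o["ee_pos"]);cv2.imwrite("pics/w16.png",grab("wrist")["frame"])
cv2.imwrite("pics/s16.png",grab("side")["frame"])
E
```

```text
t: 26.35
ee_pos: [492.7, -5.0, 381.0]
ee_rot: [[-0.627, 0.779, -0.001], [0.779, 0.627, -0.001], [-0.0, -0.001, -1.0]]
contact_force: [0.4, 0.1, 0.2]
opening: 0.599
t: 27.02
ee_pos: [572.7, 75.0, 380.6]
ee_rot: [[0.296, 0.955, -0.002], [0.955, -0.296, -0.002], [-0.002, -0.002, -1.0]]
contact_force: [0.2, -0.7, 0.5]
opening: 0.599
t: 27.68
ee_pos: [640.2, 142.7, 379.7]
ee_rot: [[0.913, 0.409, -0.004], [0.409, -0.913, -0.001], [-0.004, -0.001, -1.0]]
contact_force: [-0.5, -0.6, 0.9]
opening: 0.6
[ 0.107  0.507  0.394  1.461 -0.     2.827] [640.18354483 142.68302338 379.66417224]
```

View pics/w16.png

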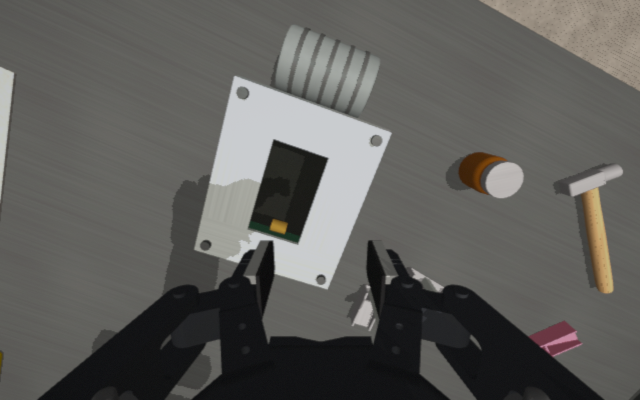

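View pics/s16.png

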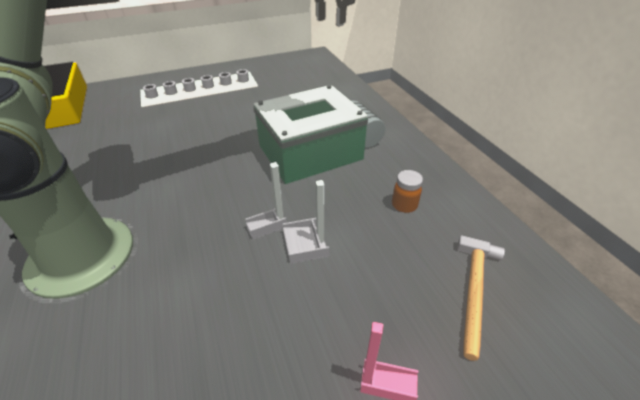

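The ferrule is in the tub, seen through the slot at wrist (279,227). The narrow boat stands upright and empty at side (265,222). The wide boat, jar, hammer and pink look-alike are where they were. Handing in.

```bash
python3 -m crank '[[[0.6,0,0,0,0,0,0],[0.6,0,0,0,0,0,0]]]'; python3 -c "
from plant import manip
print(manip.job_done())"
```

```text
t: 27.95
ee_pos: [639.1, 141.0, 381.9]
ee_rot: [[0.912, 0.41, -0.002], [0.41, -0.912, -0.001], [-0.002, 0.0, -1.0]]
contact_force: [-0.3, -0.2, -0.7]
opening: 0.599
the job is handed in; nothing more can be done
None
```

The ferrule is in the tub and the narrow boat is standing upright and empty on the bench. I handed the job in at about 28 s of the 64 s allowed.

- **How it went:** I gripped the post, lowered the boat level through the slot and tipped it 40° nose-down inside the tub. Then I levelled it, drew it straight out and stood it beside the wide boat.
- **Last checks:** The wrist camera saw the ferrule on the tub floor through the slot. The side camera showed the boat upright, and the wide boat, jar, hammer and pink look-alike where they had been. Nothing was touching the gripper.
- **Regrip on the way:** My first carry stopped about 20 mm short of the slot because joint 6 reached its limit. It read 3.141 against the stated 3.14, so it was right at its range. I backed off, set the boat down with the ferrule still in it, and regripped it a half turn round before inserting it.
- **Overshoot while tipping:** During the first 20° the tool briefly read about 12 mm past its target in x. Forces stayed below 8 N and I saw no contact with the cover plate; I did the rest of the tip more slowly.
- **Ferrule release not seen:** By the 20° check the ferrule was no longer visible in the trough, but the cover plate partly hid the boat's nose, so I did not see exactly when it rolled out.

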